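# Size a guide pin in the ring gauge and sort it

### The job

Find the size of the pin hanging in the blue sleeve: lower it, upright and nose first, into the gauge's column of shrinking rings until one ring stops it, bearing down just until you feel the sprung column give, gently and never down to its bottom stop. Then draw it out and hang it fully home in the sorting sleeve of the same colour as the ring that stopped it, lowering it, not dropping it; leave the two pins in the black rack and the things lying about where they are.

Things in the scene. Friction and masses are not known exactly. Their poses are not given: they have to be found in the camera images.
- pin_a: One of three look-alike pins, sizes unmarked. Steel shaft 66 mm long and 12, 16 or 20 mm across (no two alike), nose edge bevelled 1.5 mm at 45 degrees; then a flange 36 mm across, 6 mm thick; then a black grip knob 24 mm across, 30 mm tall. 0.06-0.26 kg. Origin: centre of the nose end; z up the pin (flange underside +66, knob +72 to +102 mm). Starts in the blue sleeve or the rack.
- pin_b: One of three look-alike pins, sizes unmarked. Steel shaft 66 mm long and 12, 16 or 20 mm across (no two alike), nose edge bevelled 1.5 mm at 45 degrees; then a flange 36 mm across, 6 mm thick; then a black grip knob 24 mm across, 30 mm tall. 0.06-0.26 kg. Origin: centre of the nose end; z up the pin (flange underside +66, knob +72 to +102 mm). Starts in the blue sleeve or the rack.
- pin_c: One of three look-alike pins, sizes unmarked. Steel shaft 66 mm long and 12, 16 or 20 mm across (no two alike), nose edge bevelled 1.5 mm at 45 degrees; then a flange 36 mm across, 6 mm thick; then a black grip knob 24 mm across, 30 mm tall. 0.06-0.26 kg. Origin: centre of the nose end; z up the pin (flange underside +66, knob +72 to +102 mm). Starts in the blue sleeve or the rack.
- feed: Blue sleeve on a 60 mm square foot, fixed; 43 mm outside, bore 24 mm, mouth 75 mm above the table. A pin hung in it rests its flange on the mouth, nose 9 mm above the table. Origin: centre of the foot's underside. Holds the pin to be measured.
- sleeve_green: Green sleeve on a 60 mm square foot, fixed; 43 mm outside, bore 24 mm, mouth 75 mm above the table. A pin hung in it rests its flange on the mouth, nose 9 mm above the table. Origin: centre of the foot's underside. Empty sorting sleeve for pins stopped by the green ring.
- sleeve_yellow: Yellow sleeve on a 60 mm square foot, fixed; 43 mm outside, bore 24 mm, mouth 75 mm above the table. A pin hung in it rests its flange on the mouth, nose 9 mm above the table. Origin: centre of the foot's underside. Empty sorting sleeve for pins stopped by the yellow ring.
- sleeve_red: Red sleeve on a 60 mm square foot, fixed; 43 mm outside, bore 24 mm, mouth 75 mm above the table. A pin hung in it rests its flange on the mouth, nose 9 mm above the table. Origin: centre of the foot's underside. Empty sorting sleeve for pins stopped by the red ring.
- rack: Black rack, a 150 x 60 mm foot with two black sleeves 90 mm apart along its x axis (same bore and height as the others), holding the two pins that are to stay. Origin: centre of the underside.
- gauge: Ring gauge: grey base 110 mm square, 24 mm high, fixed, with an upright column of four level rings on one vertical axis, each 56 mm across, 6 mm thick. Top down: steel ring, bore 22 mm, top face 110 mm above the table; green, bore 18, top 92; yellow, bore 14, top 74; red, bore 10, top 56 mm. A stopped nose sinks under 1 mm into its ring's bore. Origin: centre of the base's underside.
- ring_column (a joint): How far the gauge's sprung column of rings is pressed down, m: 0 free, 0.012 on its bottom stop. It starts to give at about 2 N of downward load and takes about 0.9 N more per mm (11 N at 10 mm).
- gauge_top (a point): Fixed point on the gauge base's axis, 110 mm above the table. The column floats: its own axis starts up to 6 mm from this point along each of the base's x and y (not reported: find it by feel or sight); it slides sideways, to 9 mm at most, when pushed with over about 5 N, and stays where left.
- multimeter: Bystander, loose: red hand multimeter, 160 x 80 x 34 mm. Origin: centre of the underside.
- tape: Bystander, loose: roll of mustard-coloured tape lying flat, 96 mm across, 45 mm high. Origin: centre of the underside.
- pliers: Bystander, loose: red-handled pliers, 130 mm long. Origin: centre of the underside, about the middle.
- screwdriver: Bystander, loose: screwdriver with a blue handle. Origin: centre of the underside, about the middle.
- pcb: Bystander, loose: small green circuit board, 70 x 50 mm, 15 mm high. Origin: centre of the underside.
- battery_pack: Bystander, loose: black holder with two green cells, 60 x 34 x 18 mm. Origin: centre of the underside.
- stapler: Bystander, loose: black stapler, 140 mm long, 55 mm high. Origin: centre of the underside.
Mind the look-alikes: they are no part of the job. Several things have the shape of the sleeve_green; the one meant has the colours described above.

How it is judged:
By the outcome, as a careful person would: the job done as asked, in the order asked, and still so for the second after the job is handed in, with the robot touching nothing.
It also fails if it takes over 72 s, if anything falls off the work surface, if the arm or the gripper's body presses on something with over 40 N, if the wrist force passes 120 N, or if a joint passes its speed limit or range.

### The arm

A 7-joint arm with a two-finger parallel gripper is mounted at the origin on the work surface. World frame = base frame: x ahead of the robot, y to its left, z up, the work surface at z = 0. Lengths are in mm, angles in rad, forces in N, time in s.
With the tool pointing down it reaches from about 425 to 1025 mm from the base axis. Payload 3.6 kg.
Tool frame: the origin (TCP) lies midway between the tips of the shut fingers; the grasp point (between the pads) lies robot.tcp_to_grasp behind it (robot.tcp_to_grasp is the distance from the TCP to the grasp point, in mm); z points along the fingers, y is the line along which they close (so a half turn about z gives the same grasp; the last joint's range is limited). The gripper opens to 85 mm and grips with 20 to 120 N. Pads are 22 mm wide; open, the fingers measure 114 mm over their backs; the gripper's body (76 mm by 85 mm) begins 54 mm behind the grasp point. The pads swing forward as they close: fully open they stand 13 mm farther back than shut.
Start: joints at [1.012, 0.591, 0.048, 1.609, -0.033, 0.943, -0.034], TCP at [325.627, -647.763, 231.302] pointing down, gripper open.
Joint ranges: [-2.69, 2.69], [-0.47, 2.24], [-1.27, 1.36], [0.19, 2.51], [-1.53, 4.68], [0.08, 2.07], [-3.09, 3.09]. Speed limits (rad/s): [2.57, 2.57, 3.14, 3.14, 3.14, 3.14, 3.14].

### API

Orientations are given as a rotation vector (axis times angle).
In Python, from cell import robot gives the robot as it stands. The module is installed in compiled form; this text tells all that it offers.
- The arm moves only by the tool jog_arm, never from a script. Its arguments are lists of equal length, an entry for each row: "dr": the turn, a rotation vector about the tool's x, y, z scaled (see below), a list of three; "slide": the shift along the tool's x, y, z scaled (see below), a list of three; "claw": the gripper command: -1 is fully open, 1 is shut, values between are in proportion. In form: {"dr": [[rx, ry, rz], ...], "slide": [[x, y, z], ...], "claw": [claw, ...]}. A call has 1 to 8 rows; each row is the pose to reach, as a shift and turn from the pose commanded when the call began, along the tool's axes at that moment, turning the shorter way round; what a row does not reach only later rows make up. The controller multiplies each number of a shift by 15 cm and each number of a turn by pi rad. A row lasts 1/12 s, in which the tool goes at most 41.7 mm and 7.16 degrees, less where a joint would pass 70% of its speed; a pose out of reach is approached as far as the arm can. A call with a number of a shift or a turn outside -1 to 1 is refused whole. A call with a gripper value outside its range is refused whole. The fingers move at their own pace and stop on an object; "newtons" is the grip in N (left out, the last holds). Time passes only in rows, so rows that repeat a pose let the fingers close. It gives the time, the measured TCP pose, the force, the opening and the grip force at its end, in the units of the state.
- robot.read_state(): the state, without advancing time (a new reading comes with each control period).
- robot.camera(name): name is "scene" or "top" or "wrist"; returns the picture (400x640x3 uint8, red, green, blue); there is no depth.
- robot.camera_model(name): a dict with "mtx" (3x3 intrinsics, pixels), "camera_from_world" (4x4, takes a point from world to camera coordinates); the wrist camera has in their place "T_tool_cam" (4x4, takes a point from camera to tool coordinates, whose origin is the TCP and whose axes are the flange's). Camera axes: x right, y down, z forward; pixel columns grow to the right and rows downward; lengths in mm; the calibration is good to about 2 mm. A picture is of the moment at which its call begins: read the wrist's pose just before it. camera_model takes no time and is no camera call.
- robot.close_job(): hands the job in; it is judged then, once.
Trained networks look in the newest picture that a camera, given by its name, has taken for a name from the list of things; names that differ only in an ending like _2 or _b are one class to them, and where a whole thing is asked for, a point or a joint stands for the part that bears it (a point fixed in the world has none). Each returns a list of dicts, best first, with "p" (0 to 1); they miss things now and then, are a little off and sometimes report something else, mostly with a low value. They report only what shows in the picture. A call takes as long as a camera call. They do not tell look-alikes from the thing itself.
- robot.masks_of(query, camera): "pixels" (400x640 bool, what is visible of it) and "xy" ([column, row] in pixels, amid what is visible of it).
The state is a dict: "time_s": time; "q": joint angles; "joint_vel": joint speeds; "tau": joint torques, N m; "eef_pos": TCP position; "ee_rot": TCP orientation; "contact_force": force on the tool from outside, world axes, zero at the start; "wrist_torque": the same for the moment, N m; "width": finger opening in mm; "gripper_force": force on a finger pad.
Only numpy, scipy, OpenCV 4.12 (cv2) and the standard library are available. Lean on these libraries where they do the work, as an engineer would, in place of code of your own. Each camera call takes 0.05 s, during which the arm holds its last target. There are 200 camera calls.

## Working session

There is one attempt and no reset: what is moved stays moved. The work goes in short steps, Python scripts to look and compute and a tool call to move; the robot and the scene stay as the last step left them, time stands still between calls to the robot, and variables do not carry over. Pictures are saved under pics/ and viewed, at most 10 in all, crops included, and the job is handed in when it is done.

Besides the shell and the picture viewer there is one more tool, called after "Emit:" by a JSON object that holds its "name" and its "arguments", one argument or row to a line. jog_arm: Moves the arm, as the interface text tells. Shifts and turns lie within -1 to 1; 1 stands for 15 cm of shift or pi rad of turn. Its arguments: {"type":"object","properties":{"dr":{"type":"array","items":{"type":"array","items":{"type":"number"}}},"slide":{"type":"array","items":{"type":"array","items":{"type":"number"}}},"claw":{"type":"array","items":{"type":"number"}},"newtons":{"type":"number"}},"required":["dr","slide","claw"]}

```bash
mkdir -p pics; cat > h.py <<'E'
import numpy as np, cv2
from cell import robot
from scipy.spatial.transform import Rotation as R
def rays(name,uv,st=None):
    m=robot.camera_model(name);K=np.array(m["mtx"])
    if name=="wrist":
        T=np.eye(4);T[:3,:3]=R.from_rotvec(st["ee_rot"]).as_matrix();T[:3,3]=st["eef_pos"]
        C=T@np.array(m["T_tool_cam"])
    else: C=np.linalg.inv(np.array(m["camera_from_world"]))
    d=np.linalg.inv(K)@np.array([uv[0],uv[1],1.]);d=C[:3,:3]@d
    return C[:3,3],d/np.linalg.norm(d)
def atz(name,uv,z,st=None):
    o,d=rays(name,uv,st);return o+d*(z-o[2])/d[2]
def tri(rs):
    A=sum(np.eye(3)-np.outer(d,d) for o,d in rs);b=sum((np.eye(3)-np.outer(d,d))@o for o,d in rs)
    return np.linalg.solve(A,b)
def proj(name,p,st=None):
    m=robot.camera_model(name);K=np.array(m["mtx"])
    if name=="wrist":
        T=np.eye(4);T[:3,:3]=R.from_rotvec(st["ee_rot"]).as_matrix();T[:3,3]=st["eef_pos"]
        M=np.linalg.inv(T@np.array(m["T_tool_cam"]))
    else: M=np.array(m["camera_from_world"])
    q=K@(M[:3,:3]@np.array(p)+M[:3,3]);return q[:2]/q[2]
def save(name,f):
    im=np.array(robot.camera(name));cv2.imwrite(f,im[:,:,::-1]);return im
E
python3 - <<'E'
from h import *
st=robot.read_state();print(st, robot.tcp_to_grasp)
for c in("scene","top"):
    save(c,f"pics/{c}0.png")
    m=robot.camera_model(c);print(c,np.round(np.linalg.inv(np.array(m["camera_from_world"])),2).tolist(),np.array(m["mtx"]).tolist())
    for q in("pin_a","feed","sleeve_green","sleeve_yellow","sleeve_red","rack","gauge","ring_column"):
        for r in robot.masks_of(q,c)[:6]:
            if r["p"]>.3:
                ys,xs=np.nonzero(r["pixels"]);print(q,round(r["p"],2),np.round(r["xy"]),xs.min(),xs.max(),ys.min(),ys.max(),np.round(atz(c,r["xy"],75)))
print(np.array(robot.camera_model("wrist")["T_tool_cam"]).round(3))
E
```

```text
{'time_s': 0.0, 'q': array([ 1.01150526,  0.59208489,  0.04827869,  1.60987604, -0.03328803,
        0.94270327, -0.03367485]), 'joint_vel': array([-0.00044265,  0.00143631,  0.00128116,  0.0009392 , -0.00232452,
        0.00050519,  0.00036256]), 'tau': array([-8.14013983e-04, -5.48700607e+01,  1.54632781e+00, -1.98127466e+01,
        9.42685321e-03,  8.66735500e-03,  1.13684942e-05]), 'eef_pos': array([ 325.24841586, -646.99171168,  230.14497527]), 'ee_rot': array([-3.05461420e+00, -7.24761522e-01,  1.01013830e-03]), 'contact_force': array([ 0.40268927, -0.00332806,  0.70261077]), 'wrist_torque': array([ 0.04117954, -0.01291964,  0.00833311]), 'gripper_force': 0.0, 'width': 85.36704860369414} 18.700000000000003
scene [[-0.58, 0.51, -0.64, 1294.69], [0.82, 0.37, -0.44, 512.52], [0.01, -0.78, -0.63, 813.07], [0.0, 0.0, 0.0, 1.0]] [[496.0319522006862, 0.0, 322.59607529509583], [0.0, 496.0319522006862, 191.43069311878708], [0.0, 0.0, 1.0]]
pin_a 0.81 [402. 194.] 397 412 185 204 [438. 150.  75.]
pin_a 0.7 [462. 231.] 452 468 220 241 [471. 315.  75.]
pin_a 0.63 [447. 258.] 441 458 247 27
[... 1546 characters left out ...]
 [431. 290.] 420 446 278 304 [ 301. -270.   75.]
sleeve_yellow 0.79 [436. 214.] 423 449 200 224 [ 486. -312.   75.]
sleeve_yellow 0.65 [381. 152.] 375 391 140 162 [ 663. -197.   75.]
sleeve_red 0.81 [374. 224.] 364 387 213 237 [ 477. -154.   75.]
sleeve_red 0.62 [313. 215.] 294 336 196 237 [518.  -5.  75.]
rack 0.64 [190. 225.] 175 206 199 255 [529. 306.  75.]
rack 0.34 [256. 255.] 241 266 239 264 [434. 147.  75.]
ring_column 0.74 [314. 210.] 303 324 199 223 [530.  -7.  75.]
[[ 1.00000e-03 -9.62000e-01 -2.74000e-01  6.90700e+01]
 [ 1.00000e+00  1.00000e-03  1.00000e-03  5.46000e-01]
 [-1.00000e-03 -2.74000e-01  9.62000e-01 -1.42854e+02]
 [ 0.00000e+00  0.00000e+00  0.00000e+00  1.00000e+00]]
```

View pics/top0.png

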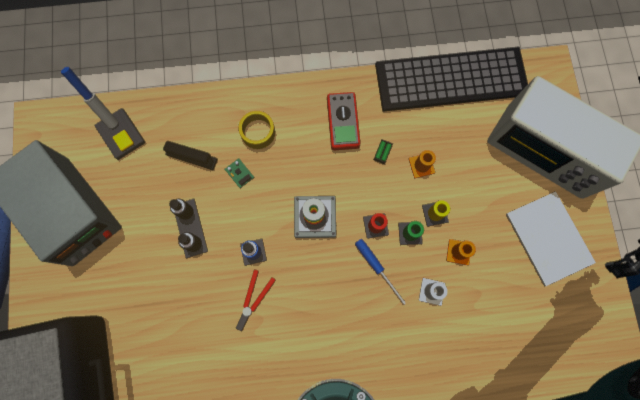

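View pics/scene0.png

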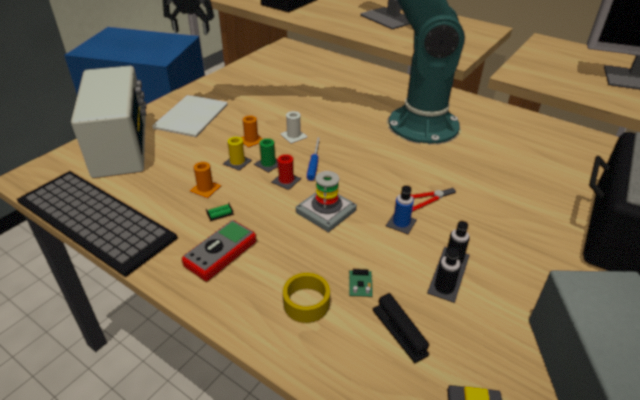

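The top view shows the blue feed with its pin at (250,246), the gauge at (314,212), and the red, green and yellow sleeves at (376,223), (411,232) and (437,212). The scene view agrees; the orange and white sleeves are decoys.

Emit:
{"name": "jog_arm", "arguments": {
  "dr": [
    [0,0,0.04],
    [0,0,0.08],
    [0,0,0.12],
    [0,0,0.148],
    [0,0,0.148]
  ],
  "slide": [
    [0.2,-0.1,0],
    [0.4,-0.2,0],
    [0.6,-0.3,0],
    [0.87,-0.4,0],
    [0.87,-0.4,0]
  ],
  "claw": [-1,-1,-1,-1,-1]
}}

```text
time_s: 1.32
eef_pos: [425.0, -526.2, 230.9]
ee_rot: [-3.135, -0.018, -0.008]
contact_force: [2.3, 1.6, -1.0]
width: 85.3
gripper_force: 0.0
```

```bash
python3 - <<'E'
from h import *
st=robot.read_state();print(st["eef_pos"],st["ee_rot"],st["q"])
for n,a,b in(("pin",(250,246),(402,194)),("feed",(258,254),(402,219)),("green",(410,233),(265,154)),("yellow",(436,213),(236,156)),("red",(374,224),(286,174)),("ring",(314,210),(325,188))):
    print(n,tri([rays("top",a),rays("scene",b)]).round(1))
E
```

```text
[ 424.99768045 -526.19159794  230.89537174] [-3.13487874 -0.01812761 -0.00834246] [ 0.72159454  0.53400357  0.15757279  1.72922697 -0.11388902  0.88859163
 -0.6295817 ]
pin [456.3 157.2  91.8]
feed [442.7 154.9   3.6]
green [ 454.1 -254.9   32.6]
yellow [ 497.9 -330.    20.7]
red [ 486.4 -162.    25.9]
ring [530.1  -8.4  79.1]
```

Emit:
{"name": "jog_arm", "arguments": {
  "dr": [
    [0,0,0],
    [0,0,0],
    [0,0,0],
    [0,0,0],
    [0,0,0]
  ],
  "slide": [
    [0.1,-0.25,0],
    [0.2,-0.5,0],
    [0.25,-0.75,0],
    [0.3,-1,0],
    [0.3,-1,0]
  ],
  "claw": [-1,-1,-1,-1,-1]
}}

```text
time_s: 1.73
eef_pos: [463.5, -375.2, 230.8]
ee_rot: [-3.134, -0.021, -0.0]
contact_force: [0.0, 0.7, 0.2]
width: 85.2
gripper_force: 0.0
```

Emit:
{"name": "jog_arm", "arguments": {
  "dr": [
    [0,0,0],
    [0,0,0],
    [0,0,0],
    [0,0,0],
    [0,0,0],
    [0,0,0]
  ],
  "slide": [
    [0,-0.25,0],
    [0,-0.5,0],
    [0,-0.75,0],
    [0,-0.9,0],
    [0,-0.9,0],
    [0,-0.9,0]
  ],
  "claw": [-1,-1,-1,-1,-1,-1]
}}

```text
time_s: 2.23
eef_pos: [460.5, -249.2, 231.6]
ee_rot: [-3.141, -0.008, -0.001]
contact_force: [1.0, -0.5, -0.1]
width: 85.2
gripper_force: 0.0
```

```bash
python3 - <<'E'
from h import *
st=robot.read_state();print(st["eef_pos"],st["ee_rot"])
save("wrist","pics/w1.png")
for q in("sleeve_green","sleeve_yellow","sleeve_red"):
    for r in robot.masks_of(q,"wrist")[:6]:
        if r["p"]>.3:
            ys,xs=np.nonzero(r["pixels"]);print(q,round(r["p"],2),np.round(r["xy"]),xs.min(),xs.max(),ys.min(),ys.max(),np.round(atz("wrist",r["xy"],75,st)))
E
```

```text
[ 460.50343557 -249.21896038  231.59739973] [-3.14144764e+00 -7.57852998e-03 -9.31000711e-04]
sleeve_green 0.81 [327. 182.] 304 355 153 212 [ 466. -253.   75.]
sleeve_green 0.81 [388.  20.] 358 421 0 47 [ 611. -305.   75.]
sleeve_green 0.64 [352. 299.] 324 378 266 339 [ 332. -282.   75.]
sleeve_green 0.62 [425. 231.] 393 459 201 263 [ 413. -356.   75.]
sleeve_yellow 0.55 [398. 143.] 366 428 115 169 [ 505. -321.   75.]
sleeve_red 0.92 [254. 157.] 220 282 128 182 [ 490. -180.   75.]
```

View pics/w1.png

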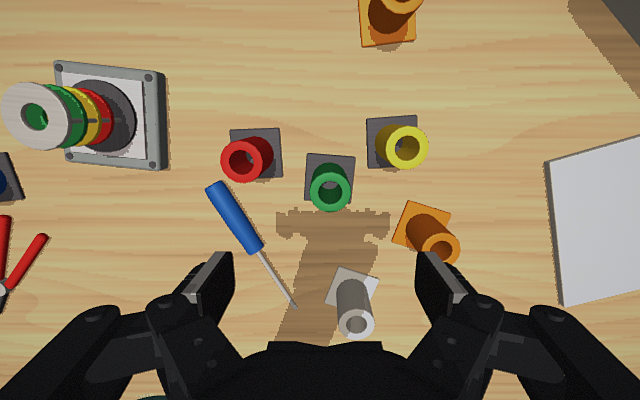

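Mouths in the wrist view: red (241,162), green (330,191), yellow (406,147); gauge top ring about (35,117).

```bash
cat >> h.py <<'E'
def circ(im,u,v,rmin,rmax,win=45,p2=18):
    g=cv2.cvtColor(im,cv2.COLOR_RGB2GRAY);x0,y0=max(0,int(u)-win),max(0,int(v)-win)
    c=cv2.resize(g[y0:int(v)+win,x0:int(u)+win],None,fx=4,fy=4,interpolation=cv2.INTER_CUBIC)
    r=cv2.HoughCircles(cv2.GaussianBlur(c,(5,5),0),cv2.HOUGH_GRADIENT_ALT,1.5,20,param1=150,param2=.5,minRadius=int(rmin*4),maxRadius=int(rmax*4))
    return [] if r is None else [((a+.5)/4-.5+x0,(b+.5)/4-.5+y0,c/4) for a,b,c in r[0][:6]]
E
python3 - <<'E'
from h import *
im=cv2.imread("pics/w1.png")[:,:,::-1].copy();st=robot.read_state()
print(robot.camera_model("wrist")["mtx"])
for n,u in(("red",(241,162)),("green",(330,191)),("yellow",(406,147))):
    for c in circ(im,*u,8,28): print(n,np.round(c,1),atz("wrist",c[:2],75,st).round(1))
E
```

```text
[[304.35228168   0.         324.36117343]
 [  0.         304.35228168 202.29682028]
 [  0.           0.           1.        ]]
red [239.5 162.   21.3] [ 485.5 -169.9   75. ]
red [239.5 162.   12.1] [ 485.5 -169.9   75. ]
red [256.4 153.4  17.3] [ 494.  -187.1   75. ]
green [328.9 192.1  20.3] [ 454.9 -258.1   75. ]
green [328.9 192.1  11.8] [ 454.9 -258.1   75. ]
green [315.8 163.2  11.7] [ 484.2 -245.    75. ]
green [329.2 179.4  17.5] [ 468.  -258.4   75. ]
yellow [405.6 148.1  21.2] [ 499.  -332.7   75. ]
yellow [377.5 156.8  12.6] [ 490.6 -305.7   75. ]
yellow [405.6 148.1  12. ] [ 499.  -332.7   75. ]
```

Emit:
{"name": "jog_arm", "arguments": {
  "dr": [
    [0,0,0],
    [0,0,0],
    [0,0,0],
    [0,0,0],
    [0,0,0]
  ],
  "slide": [
    [0.1,-0.25,0],
    [0.2,-0.5,0],
    [0.3,-0.75,0],
    [0.45,-1,0],
    [0.45,-1,0]
  ],
  "claw": [-1,-1,-1,-1,-1]
}}

```text
time_s: 2.85
eef_pos: [532.6, -92.5, 231.6]
ee_rot: [-3.137, -0.018, -0.008]
contact_force: [1.5, 0.8, 0.1]
width: 85.1
gripper_force: 0.0
```

Emit:
{"name": "jog_arm", "arguments": {
  "dr": [
    [0,0,0],
    [0,0,0],
    [0,0,0],
    [0,0,0],
    [0,0,0],
    [0,0,0]
  ],
  "slide": [
    [0,-0.2,0],
    [0,-0.4,0],
    [0,-0.6,0],
    [0,-0.6,0],
    [0,-0.6,0],
    [0,-0.6,0]
  ],
  "claw": [-1,-1,-1,-1,-1,-1]
}}

```text
time_s: 3.35
eef_pos: [527.7, -12.0, 231.2]
ee_rot: [3.141, -0.001, 0.0]
contact_force: [-0.2, -0.2, 0.2]
width: 85.7
gripper_force: 0.0
```

```bash
python3 - <<'E'
from h import *
st=robot.read_state();print(st["eef_pos"],st["ee_rot"],st["contact_force"])
im=save("wrist","pics/w2.png")
for p,z in(((530,-8,110),110),((442,155,111),111),((449,-248,75),75),((481,-158,75),75)):
    u=proj("wrist",p,st);print(p,u.round())
    if 0<u[0]<640 and 0<u[1]<400:
        for c in circ(im,*u,8,42,70): print(np.round(c,1),atz("wrist",c[:2],z,st).round(1))
E
```

```text
[527.67204051 -11.97996202 231.24754282] [ 3.14071752e+00 -1.05216319e-03  2.29896856e-04] [-0.15136839 -0.23336482  0.18905631]
(530, -8, 110) [319. 193.]
[317.8 193.1  31.8] [530.3  -7.1 110. ]
[320.  179.6  33.9] [542.6  -9.2 110. ]
[318.1 185.2  38.3] [537.5  -7.5 110. ]
[320.  179.6  20.2] [542.6  -9.2 110. ]
[320.  179.6  23.3] [542.6  -9.2 110. ]
[317.8 193.1   9.4] [530.3  -7.1 110. ]
(442, 155, 111) [151. 282.]
[144.4 268.8  12.9] [456.  159.2 111. ]
[188.6 233.1  16.7] [492.5 112.5 111. ]
[158.6 259.8  10.4] [465.4 144.2 111. ]
[144.4 268.8  10.5] [456.  159.2 111. ]
(449, -248, 75) [542. 258.]
[549.  252.9  10.2] [ 455.3 -254.4   75. ]
(481, -158, 75) [462. 231.]
[469.6 227.1  17.8] [ 484.8 -165.2   75. ]
[469.6 227.1  10.1] [ 484.8 -165.2   75. ]
[406.2 242.5  11.1] [ 467.4 -100.1   75. ]
[406.2 242.5   9.4] [ 467.4 -100.1   75. ]
```

View pics/w2.png

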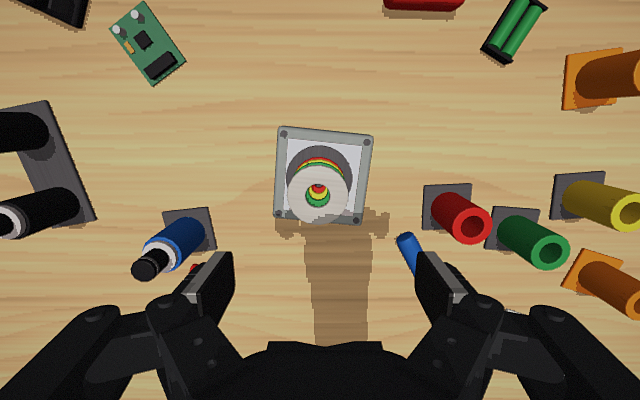

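The gauge's top ring is centred at (318,193) with its bore at (318,194). The pin's knob is at (144,269).

Emit:
{"name": "jog_arm", "arguments": {
  "dr": [
    [0,0,0],
    [0,0,0],
    [0,0,0],
    [0,0,0],
    [0,0,0]
  ],
  "slide": [
    [-0.1,-0.25,0],
    [-0.2,-0.5,0],
    [-0.3,-0.75,0],
    [-0.4,-1,0],
    [-0.49,-1,0]
  ],
  "claw": [-1,-1,-1,-1,-1]
}}

```text
time_s: 3.82
eef_pos: [453.9, 146.3, 231.7]
ee_rot: [-3.137, -0.013, -0.004]
contact_force: [0.2, 0.5, 0.0]
width: 85.7
gripper_force: 0.0
```

Emit:
{"name": "jog_arm", "arguments": {
  "dr": [
    [0,0,0],
    [0,0,0],
    [0,0,0],
    [0,0,0],
    [0,0,0],
    [0,0,0],
    [0,0,0]
  ],
  "slide": [
    [0,-0.1,0],
    [0,-0.1,0],
    [0,-0.1,0],
    [0,-0.1,0],
    [0,-0.1,0],
    [0,-0.1,0],
    [0,-0.1,0]
  ],
  "claw": [-1,-1,-1,-1,-1,-1,-1]
}}

```text
time_s: 4.4
eef_pos: [454.1, 153.5, 231.3]
ee_rot: [3.141, -0.002, 0.0]
contact_force: [-0.0, -0.3, -0.4]
width: 85.5
gripper_force: 0.0
```

```bash
python3 - <<'E'
from h import *
st=robot.read_state();print(st["eef_pos"],st["ee_rot"],st["contact_force"])
im=save("wrist","pics/w3.png")
u=proj("wrist",(456,159,111),st);print(u.round())
for c in circ(im,*u,8,42,70): print(np.round(c,1),atz("wrist",c[:2],111,st).round(1),atz("wrist",c[:2],81,st).round(1))
E
```

```text
[454.05830731 153.49529415 231.26745799] [ 3.14130337e+00 -1.64968304e-03  5.15378345e-05] [-0.01661401 -0.29031742 -0.41376836]
[317. 194.]
[314.1 193.4  21.7] [456.7 161.6 111. ] [449.1 162.6  81. ]
[314.1 193.4  15.3] [456.7 161.6 111. ] [449.1 162.6  81. ]
[314.1 193.4  11. ] [456.7 161.6 111. ] [449.1 162.6  81. ]
```

View pics/w3.png

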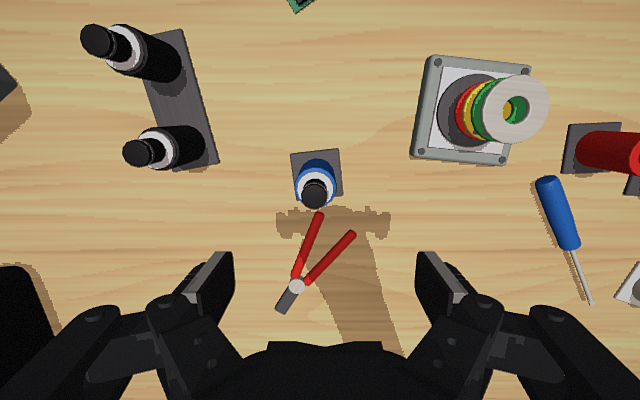

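```bash
python3 - <<'E'
from h import *
st=robot.read_state()
im=cv2.imread("pics/w3.png")
g=im.max(2)[170:225,285:345]
k=(g<75).astype(np.uint8);n,l,s,c=cv2.connectedComponentsWithStats(k)
i=l[195-170,314-285];s=s[i];print("x",s[0]+285,s[0]+s[2]-1+285,"y",s[1]+170,s[1]+s[3]-1+170,s[4])
cv2.imwrite("pics/c3.png",cv2.resize(im[150:250,260:380],None,fx=5,fy=5,interpolation=cv2.INTER_CUBIC))
for c in [(314.1,193.4),(314.1,194.5),(314.1,195.5)]: print(atz("wrist",c,111,st))
E
```

```text
x 301 326 y 179 208 595
[456.60691361 161.93709006 111.        ]
[455.59462274 161.94593479 111.        ]
[454.67256075 161.95399117 111.        ]
```

View pics/c3.png

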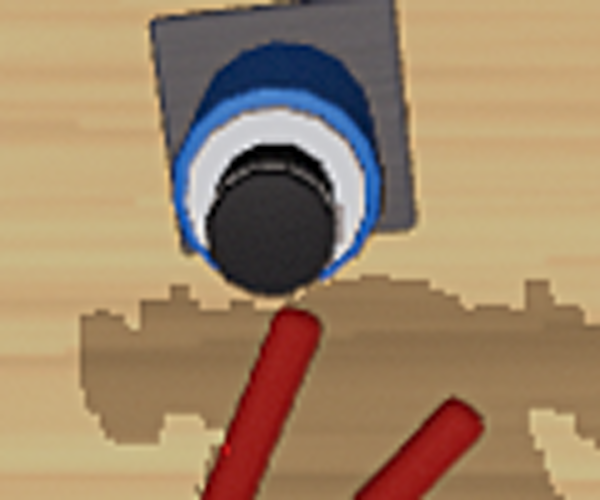

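The pin stands upright: knob top at pixel (313.8,195.8) gives about (454.3,162), and the flange centre agrees. I'll descend to grasp it.

Emit:
{"name": "jog_arm", "arguments": {
  "dr": [
    [0,0,0],
    [0,0,0],
    [0,0,0],
    [0,0,0],
    [0,0,0],
    [0,0,0],
    [0,0,0],
    [0,0,0]
  ],
  "slide": [
    [0,-0.057,0.1],
    [0,-0.057,0.3],
    [0,-0.057,0.5],
    [0,-0.057,0.65],
    [0,-0.057,0.8],
    [0,-0.057,0.9],
    [0,-0.057,0.97],
    [0,-0.057,0.985]
  ],
  "claw": [-1,-1,-1,-1,-1,-1,-1,-1]
}}

```text
time_s: 5.12
eef_pos: [452.8, 162.4, 81.8]
ee_rot: [3.14, 0.001, -0.005]
contact_force: [-0.3, 0.6, 0.3]
width: 85.6
gripper_force: 0.0
```

Emit:
{"name": "jog_arm", "arguments": {
  "dr": [
    [0,0,0],
    [0,0,0],
    [0,0,0],
    [0,0,0]
  ],
  "slide": [
    [0,0,0],
    [0,0,0],
    [0,0,0],
    [0,0,0]
  ],
  "claw": [-0.2,-0.2,-0.2,-0.2],
  "newtons": 40
}}

```text
time_s: 5.45
eef_pos: [454.3, 163.2, 84.4]
ee_rot: [-3.141, -0.001, -0.003]
contact_force: [0.6, 0.0, 0.1]
width: 51.1
gripper_force: 0.0
```

Emit:
{"name": "jog_arm", "arguments": {
  "dr": [
    [0,0,0],
    [0,0,0],
    [0,0,0],
    [0,0,0],
    [0,0,0],
    [0,0,0],
    [0,0,0],
    [0,0,0]
  ],
  "slide": [
    [0,0.006,0.005],
    [0,0.006,0.005],
    [0,0.006,0.005],
    [0,0.006,0.005],
    [0,0.006,0.005],
    [0,0.006,0.005],
    [0,0.006,0.005],
    [0,0.006,0.005]
  ],
  "claw": [0,0.2,0.4,0.6,0.8,0.8,0.8,0.8],
  "newtons": 40
}}

```text
time_s: 6.12
eef_pos: [453.9, 162.3, 83.2]
ee_rot: [-3.141, -0.001, -0.001]
contact_force: [0.1, -0.9, 5.4]
width: 22.6
gripper_force: 39.0
```

```bash
python3 - <<'E'
from h import *
st=robot.read_state();print({k:np.round(st[k],3) for k in("eef_pos","ee_rot","contact_force","wrist_torque","width","gripper_force")})
E
```

```text
{'eef_pos': array([453.854, 162.268,  83.214]), 'ee_rot': array([-3.141e+00, -1.000e-03, -1.000e-03]), 'contact_force': array([ 0.139, -0.862,  5.417]), 'wrist_torque': array([ 0.019,  0.141, -0.09 ]), 'width': np.float64(22.645), 'gripper_force': np.float64(38.989)}
```

Emit:
{"name": "jog_arm", "arguments": {
  "dr": [
    [0,0,0],
    [0,0,0],
    [0,0,0],
    [0,0,0],
    [0,0,0],
    [0,0,0],
    [0,0,0],
    [0,0,0]
  ],
  "slide": [
    [0,0,-0.03],
    [0,0,-0.1],
    [0,0,-0.25],
    [0,0,-0.4],
    [0,0,-0.55],
    [0,0,-0.7],
    [0,0,-0.85],
    [0,0,-0.95]
  ],
  "claw": [0.8,0.8,0.8,0.8,0.8,0.8,0.8,0.8],
  "newtons": 40
}}

```text
time_s: 6.78
eef_pos: [453.7, 162.1, 227.0]
ee_rot: [-3.141, -0.001, -0.002]
contact_force: [-0.6, 0.1, -2.3]
width: 22.8
gripper_force: 39.8
```

Emit:
{"name": "jog_arm", "arguments": {
  "dr": [
    [0,0,0],
    [0,0,0],
    [0,0,0],
    [0,0,0],
    [0,0,0]
  ],
  "slide": [
    [0,0,-0.04],
    [0,0,-0.04],
    [0,0,-0.04],
    [0,0,-0.04],
    [0,0,-0.04]
  ],
  "claw": [0.8,0.8,0.8,0.8,0.8]
}}

```text
time_s: 7.2
eef_pos: [452.7, 161.7, 230.0]
ee_rot: [3.14, 0.002, -0.004]
contact_force: [0.9, 0.8, -2.4]
width: 22.8
gripper_force: 39.8
```

```bash
python3 - <<'E'
from h import *
st=robot.read_state();print({k:np.round(st[k],3) for k in("eef_pos","ee_rot","contact_force","wrist_torque","width","gripper_force")})
im=save("wrist","pics/w4.png")
print(proj("wrist",np.array(st["eef_pos"])-[0,0,74.5],st))
# gauge ring measured from here
u=proj("wrist",(530.3,-7.1,110),st);print(u)
for c in circ(im,*u,8,42,70): print(np.round(c,1),atz("wrist",c[:2],110,st).round(1))
E
```

```text
{'eef_pos': array([452.707, 161.746, 229.964]), 'ee_rot': array([ 3.14e+00,  2.00e-03, -4.00e-03]), 'contact_force': array([ 0.895,  0.788, -2.384]), 'wrist_torque': array([ 0.043,  0.012, -0.019]), 'width': np.float64(22.846), 'gripper_force': np.float64(39.846)}
[323.01846991 211.56646815]
[528.23105974 105.19341397]
[511.6 106.6  30.4] [529.1   6.4 110. ]
[525.9 108.5  13.5] [527.7  -5.6 110. ]
```

View pics/w4.png

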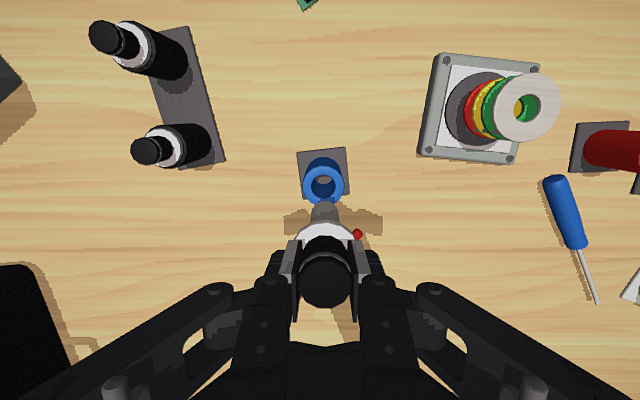

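Held upright. The weight, about 2.4 N, suggests the thick pin. I'll zoom on the nose to get its offset from the tool axis.

```bash
python3 - <<'E'
import cv2
im=cv2.imread("pics/w4.png")
cv2.imwrite("pics/c4.png",cv2.resize(im[140:320,270:380],None,fx=5,fy=5,interpolation=cv2.INTER_CUBIC)[:600])
E
```

```text
(no output)
```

View pics/c4.png

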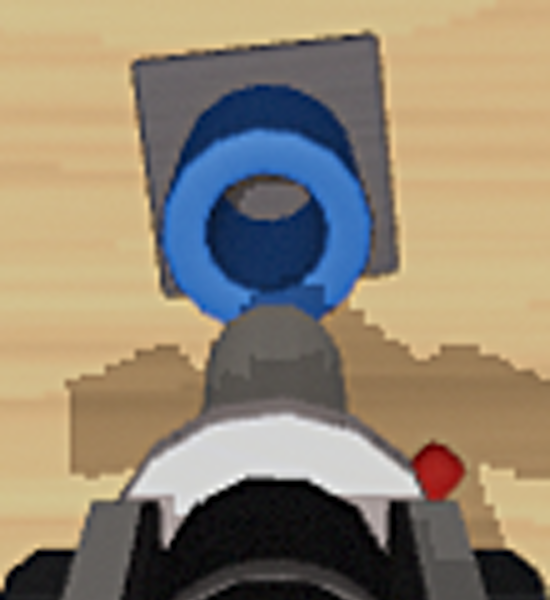

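Emit:
{"name": "jog_arm", "arguments": {
  "dr": [
    [0,0,0],
    [0,0,0],
    [0,0,0],
    [0,0,0],
    [0,0,0],
    [0,0,0],
    [0,0,0]
  ],
  "slide": [
    [0.08,0.16,0],
    [0.16,0.33,0],
    [0.25,0.5,0],
    [0.33,0.66,0],
    [0.42,0.83,0],
    [0.5,1,0],
    [0.51,1,0]
  ],
  "claw": [0.8,0.8,0.8,0.8,0.8,0.8,0.8]
}}

```text
time_s: 7.83
eef_pos: [532.4, 5.2, 230.8]
ee_rot: [3.137, -0.012, 0.002]
contact_force: [-0.3, -0.5, -1.1]
width: 22.4
gripper_force: 39.9
```

Emit:
{"name": "jog_arm", "arguments": {
  "dr": [
    [0,0,0],
    [0,0,0],
    [0,0,0],
    [0,0,0],
    [0,0,0],
    [0,0,0],
    [0,0,0],
    [0,0,0]
  ],
  "slide": [
    [0,0.115,0],
    [0,0.115,0],
    [0,0.115,0],
    [0,0.115,0],
    [0,0.115,0],
    [0,0.115,0],
    [0,0.115,0],
    [0,0.115,0]
  ],
  "claw": [0.8,0.8,0.8,0.8,0.8,0.8,0.8,0.8]
}}

```text
time_s: 8.5
eef_pos: [530.3, -4.4, 231.3]
ee_rot: [-3.141, -0.003, -0.0]
contact_force: [0.7, -0.4, -1.3]
width: 23.0
gripper_force: 39.9
```

```bash
python3 - <<'E'
from h import *
st=robot.read_state();print({k:np.round(st[k],4) for k in("eef_pos","ee_rot","contact_force","wrist_torque","width","gripper_force")})
im=save("wrist","pics/w5.png")
print(proj("wrist",np.array(st["eef_pos"])-[0,0,74.5],st))
u=proj("wrist",(530.3,-7.1,110),st);print(u)
for c in circ(im,*u,8,42,70): print(np.round(c,1),atz("wrist",c[:2],110,st).round(1))
cv2.imwrite("pics/c5.png",cv2.resize(im[150:270,250:400,::-1],None,fx=5,fy=5,interpolation=cv2.INTER_CUBIC))
E
```

```text
{'eef_pos': array([530.2637,  -4.3997, 231.3261]), 'ee_rot': array([-3.1414e+00, -3.0000e-03, -0.0000e+00]), 'contact_force': array([ 0.6505, -0.4444, -1.2567]), 'wrist_torque': array([ 0.0093, -0.018 ,  0.0427]), 'width': np.float64(23.0031), 'gripper_force': np.float64(39.8955)}
[323.16282119 211.82600254]
[326.33193873 195.92333564]
[325.8 184.6  35.1] [540.7  -6.5 110. ]
[326.9 197.4  29.9] [529.   -7.6 110. ]
[355.8 154.6  22.1] [567.3 -32.3 110. ]
[326.9 197.4  11.3] [529.   -7.6 110. ]
```

View pics/c5.png

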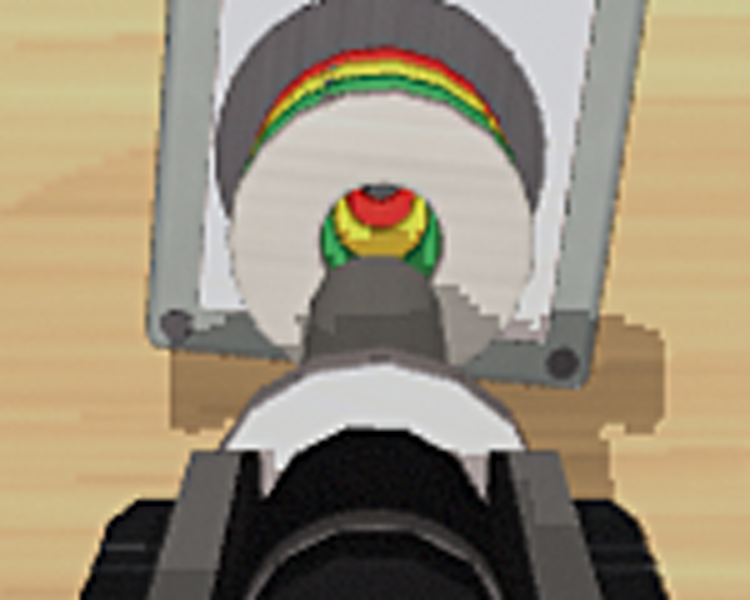

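```bash
python3 - <<'E'
import cv2,numpy as np
from h import *
def m(f,x0,x1,y0,y1):
    im=cv2.imread(f).astype(int);s=im.max(2)-im.min(2);v=im.max(2)
    return im,s,v
im,s,v=m("pics/w2.png",0,0,0,0)
for c in(313,318,323): print(c,[(r,tuple(im[r,c])) for r in list(range(158,172))+list(range(180,190))+list(range(200,226,1))] if c==318 else "")
a=cv2.imread("pics/w2.png")[150:240,270:370];b=cv2.imread("pics/w5.png") 
b=b[150:240,270:370]
cv2.imwrite("pics/cmp.png",cv2.resize(np.vstack([a]),None,fx=6,fy=6,interpolation=cv2.INTER_CUBIC))
E
```

```text
313 
318 [(158, (np.int64(38), np.int64(44), np.int64(194))), (159, (np.int64(36), np.int64(104), np.int64(159))), (160, (np.int64(61), np.int64(191), np.int64(193))), (161, (np.int64(74), np.int64(202), np.int64(208))), (162, (np.int64(45), np.int64(79), np.int64(2))), (163, (np.int64(84), np.int64(152), np.int64(56))), (164, (np.int64(89), np.int64(154), np.int64(75))), (165, (np.int64(121), np.int64(119), np.int64(137))), (166, (np.int64(181), np.int64(185), np.int64(194))), (167, (np.int64(187), np.int64(195), np.int64(200))), (168, (np.int64(186), np.int64(193), np.int64(197))), (169, (np.int64(185), np.int64(193), np.int64(197))), (170, (np.int64(183), np.int64(190), np.int64(197))), (171, (np.int64(185), np.int64(193), np.int64(197))), (180, (np.int64(176), np.int64(183), np.int64(189))), (181, (np.int64(179), np.int64(187), np.int64(193))), (182, (np.int64(179), np.int64(187), np.int64(194))), (183, (np.int64(160), np.int64(169), np.int64(176))), (184, (np.int64(65), np.int64(61), np.int64(65))), (185, (np.int64(87), np.int64(83), np.int64(84))), (186, (np.int64(85), np.int64
[... 869 characters left out ...]
, (np.int64(178), np.int64(186), np.int64(193))), (214, (np.int64(179), np.int64(188), np.int64(193))), (215, (np.int64(174), np.int64(184), np.int64(189))), (216, (np.int64(108), np.int64(114), np.int64(118))), (217, (np.int64(112), np.int64(118), np.int64(123))), (218, (np.int64(116), np.int64(122), np.int64(128))), (219, (np.int64(118), np.int64(123), np.int64(129))), (220, (np.int64(119), np.int64(127), np.int64(132))), (221, (np.int64(121), np.int64(127), np.int64(133))), (222, (np.int64(122), np.int64(128), np.int64(134))), (223, (np.int64(121), np.int64(127), np.int64(129))), (224, (np.int64(112), np.int64(120), np.int64(127))), (225, (np.int64(77), np.int64(115), np.int64(147)))]
323
```

View pics/cmp.png

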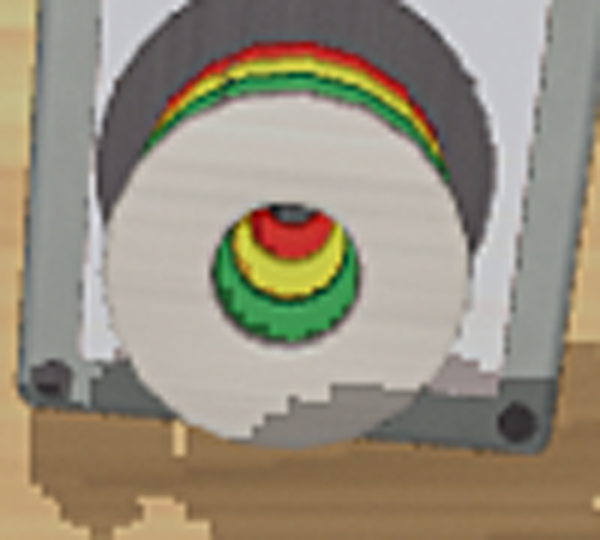

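Emit:
{"name": "jog_arm", "arguments": {
  "dr": [
    [0,0,0],
    [0,0,0],
    [0,0,0],
    [0,0,0],
    [0,0,0],
    [0,0,0],
    [0,0,0],
    [0,0,0]
  ],
  "slide": [
    [-0.013,0.007,0.06],
    [-0.013,0.007,0.12],
    [-0.013,0.007,0.18],
    [-0.013,0.007,0.24],
    [-0.013,0.007,0.26],
    [-0.013,0.007,0.26],
    [-0.013,0.007,0.26],
    [-0.013,0.007,0.26]
  ],
  "claw": [0.8,0.8,0.8,0.8,0.8,0.8,0.8,0.8]
}}

```text
time_s: 9.22
eef_pos: [528.7, -6.1, 192.5]
ee_rot: [3.142, 0.001, 0.001]
contact_force: [0.5, -0.1, -2.2]
width: 23.0
gripper_force: 39.9
```

```bash
python3 - <<'E'
from h import *
st=robot.read_state();print({k:np.round(st[k],4) for k in("eef_pos","ee_rot","contact_force","wrist_torque")})
im=save("wrist","pics/w6.png")
im=np.array(robot.camera("scene"));u=proj("scene",(528,-5,115)).round().astype(int);print(u)
a=cv2.resize(im[u[1]-45:u[1]+40,u[0]-35:u[0]+35,::-1],None,fx=6,fy=6,interpolation=cv2.INTER_CUBIC)
b=cv2.imread("pics/w6.png")[170:270,290:350];b=cv2.resize(b,(306,510),interpolation=cv2.INTER_CUBIC)
cv2.imwrite("pics/c6.png",np.hstack([a,b]))
E
```

```text
{'eef_pos': array([528.7382,  -6.1031, 192.4642]), 'ee_rot': array([3.1416e+00, 1.3000e-03, 9.0000e-04]), 'contact_force': array([ 0.4856, -0.0788, -2.1771]), 'wrist_torque': array([0.0381, 0.0618, 0.0363])}
[327 176]
```

View pics/c6.png

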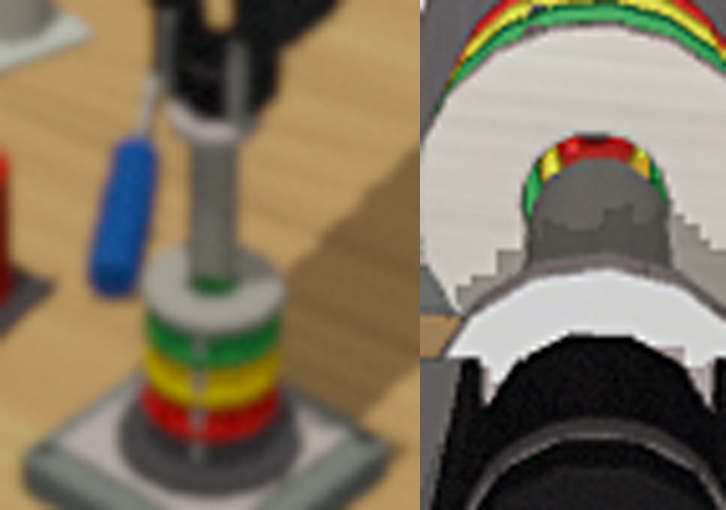

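Nose and bore line up within about 1 mm. I'll lower it through the steel ring.

Emit:
{"name": "jog_arm", "arguments": {
  "dr": [
    [0,0,0],
    [0,0,0],
    [0,0,0],
    [0,0,0],
    [0,0,0],
    [0,0,0]
  ],
  "slide": [
    [-0.003,-0.003,0.02],
    [-0.003,-0.003,0.04],
    [-0.003,-0.003,0.055],
    [-0.003,-0.003,0.07],
    [-0.003,-0.003,0.07],
    [-0.003,-0.003,0.07]
  ],
  "claw": [0.8,0.8,0.8,0.8,0.8,0.8]
}}

```text
time_s: 9.82
eef_pos: [527.8, -5.7, 181.6]
ee_rot: [3.142, 0.001, -0.001]
contact_force: [0.1, -0.2, -2.6]
width: 22.4
gripper_force: 39.9
```

Emit:
{"name": "jog_arm", "arguments": {
  "dr": [
    [0,0,0],
    [0,0,0],
    [0,0,0],
    [0,0,0],
    [0,0,0],
    [0,0,0],
    [0,0,0],
    [0,0,0]
  ],
  "slide": [
    [0,0,0.02],
    [0,0,0.04],
    [0,0,0.06],
    [0,0,0.075],
    [0,0,0.085],
    [0,0,0.085],
    [0,0,0.085],
    [0,0,0.085]
  ],
  "claw": [0.8,0.8,0.8,0.8,0.8,0.8,0.8,0.8]
}}

```text
time_s: 10.48
eef_pos: [528.0, -5.6, 169.1]
ee_rot: [3.142, 0.001, 0.0]
contact_force: [0.3, 1.0, -2.1]
width: 22.9
gripper_force: 39.9
```

Emit:
{"name": "jog_arm", "arguments": {
  "dr": [
    [0,0,0],
    [0,0,0],
    [0,0,0],
    [0,0,0]
  ],
  "slide": [
    [0,0,0.007],
    [0,0,0.013],
    [0,0,0.013],
    [0,0,0.013]
  ],
  "claw": [0.8,0.8,0.8,0.8]
}}

```text
time_s: 10.82
eef_pos: [527.9, -5.6, 167.1]
ee_rot: [3.142, 0.001, -0.0]
contact_force: [-0.4, 1.4, -2.4]
width: 22.8
gripper_force: 39.9
```

Emit:
{"name": "jog_arm", "arguments": {
  "dr": [
    [0,0,0],
    [0,0,0],
    [0,0,0],
    [0,0,0]
  ],
  "slide": [
    [0,0,0.007],
    [0,0,0.01],
    [0,0,0.01],
    [0,0,0.01]
  ],
  "claw": [0.8,0.8,0.8,0.8]
}}

```text
time_s: 11.15
eef_pos: [528.1, -5.6, 165.6]
ee_rot: [-3.142, -0.001, -0.0]
contact_force: [0.4, -0.5, -1.3]
width: 22.5
gripper_force: 39.9
```

Emit:
{"name": "jog_arm", "arguments": {
  "dr": [
    [0,0,0],
    [0,0,0],
    [0,0,0],
    [0,0,0]
  ],
  "slide": [
    [0,0,0.007],
    [0,0,0.01],
    [0,0,0.01],
    [0,0,0.01]
  ],
  "claw": [0.8,0.8,0.8,0.8]
}}

```text
time_s: 11.48
eef_pos: [528.2, -5.7, 164.3]
ee_rot: [-3.142, -0.001, -0.001]
contact_force: [0.1, 0.8, 0.0]
width: 23.2
gripper_force: 40.0
```

Emit:
{"name": "jog_arm", "arguments": {
  "dr": [
    [0,0,0],
    [0,0,0],
    [0,0,0],
    [0,0,0]
  ],
  "slide": [
    [0,0,0.004],
    [0,0,0.008],
    [0,0,0.008],
    [0,0,0.008]
  ],
  "claw": [0.8,0.8,0.8,0.8]
}}

```text
time_s: 11.82
eef_pos: [528.2, -5.7, 163.0]
ee_rot: [3.142, 0.001, 0.001]
contact_force: [-0.1, 0.7, 1.6]
width: 22.8
gripper_force: 40.1
```

Emit:
{"name": "jog_arm", "arguments": {
  "dr": [
    [0,0,0],
    [0,0,0],
    [0,0,0],
    [0,0,0],
    [0,0,0]
  ],
  "slide": [
    [0,0,0.004],
    [0,0,0.006],
    [0,0,0.006],
    [0,0,0.006],
    [0,0,0.006]
  ],
  "claw": [0.8,0.8,0.8,0.8,0.8]
}}

```text
time_s: 12.23
eef_pos: [528.1, -5.6, 162.1]
ee_rot: [-3.142, -0.001, -0.001]
contact_force: [-0.3, -0.6, 2.1]
width: 23.1
gripper_force: 40.1
```

```bash
python3 - <<'E'
from h import *
F=[];
for i in range(4):
    im=robot.camera("scene");st=robot.read_state();F.append(st["contact_force"])
print(np.mean(F,0),st["eef_pos"],st["time_s"])
im=np.array(im).astype(int)
# column colour run along vertical line through rings, vs scene0
a=cv2.imread("pics/scene0.png")[:,:,::-1].astype(int)
for n,i in(("before",a),("now",im)):
    p=i[165:215,318:335].mean(1);  
    for nm,f in(("green",lambda c:c[...,1]-np.maximum(c[...,0],c[...,2])),("red",lambda c:c[...,0]-np.maximum(c[...,1],c[...,2]))):
        w=np.clip(f(p)-20,0,None);print(n,nm,round((w*np.arange(165,215)).sum()/w.sum(),2))
print(proj("scene",(528,-5,90)),proj("scene",(528,-5,87)))
E
```

```text
[0.06018411 0.017543   2.68472868] [528.07397884  -5.64889468 162.04954452] 12.4333
before green 188.67
before red 196.37
now green 189.69
now red 201.64
[326.82499657 184.48853884] [326.8011864  185.48546512]
```

The green ring sank about 3 mm under roughly 5 N, and contact began with the nose at about 92 mm. The green ring stopped the pin, so I draw it out and go to the green sleeve.

Emit:
{"name": "jog_arm", "arguments": {
  "dr": [
    [0,0,0],
    [0,0,0],
    [0,0,0],
    [0,0,0],
    [0,0,0],
    [0,0,0],
    [0,0,0],
    [0,0,0]
  ],
  "slide": [
    [0,0,-0.02],
    [0,0,-0.06],
    [0,0,-0.12],
    [0,0,-0.18],
    [0,0,-0.26],
    [0,0,-0.36],
    [0,0,-0.46],
    [0,0,-0.46]
  ],
  "claw": [0.8,0.8,0.8,0.8,0.8,0.8,0.8,0.8]
}}

```text
time_s: 13.1
eef_pos: [529.4, -5.7, 234.1]
ee_rot: [-3.141, -0.001, -0.008]
contact_force: [0.6, 0.0, -0.9]
width: 23.1
gripper_force: 40.0
```

Emit:
{"name": "jog_arm", "arguments": {
  "dr": [
    [0,0,0],
    [0,0,0],
    [0,0,0],
    [0,0,0],
    [0,0,0],
    [0,0,0]
  ],
  "slide": [
    [-0.05,0.15,0],
    [-0.1,0.35,0],
    [-0.15,0.55,0],
    [-0.2,0.75,0],
    [-0.25,0.95,0],
    [-0.3,1,0]
  ],
  "claw": [0.8,0.8,0.8,0.8,0.8,0.8]
}}

```text
time_s: 13.6
eef_pos: [481.4, -161.4, 230.9]
ee_rot: [3.138, -0.009, -0.001]
contact_force: [-0.6, -0.7, -1.9]
width: 22.6
gripper_force: 39.9
```

Emit:
{"name": "jog_arm", "arguments": {
  "dr": [
    [0,0,0],
    [0,0,0],
    [0,0,0],
    [0,0,0],
    [0,0,0],
    [0,0,0],
    [0,0,0],
    [0,0,0]
  ],
  "slide": [
    [-0.05,0.2,0],
    [-0.1,0.4,0],
    [-0.15,0.6,0],
    [-0.19,0.67,0],
    [-0.19,0.67,0],
    [-0.19,0.67,0],
    [-0.19,0.67,0],
    [-0.19,0.67,0]
  ],
  "claw": [0.8,0.8,0.8,0.8,0.8,0.8,0.8,0.8]
}}

```text
time_s: 14.27
eef_pos: [455.2, -254.1, 230.8]
ee_rot: [-3.14, -0.006, 0.0]
contact_force: [0.1, 0.1, -2.9]
width: 22.7
gripper_force: 40.0
```

```bash
cat > g.py <<'E'
from h import *
st=robot.read_state();print({k:np.round(st[k],4) for k in("eef_pos","ee_rot","contact_force","wrist_torque","width")})
im=np.array(robot.camera("wrist"))
u=proj("wrist",(454.9,-257.5,75),st);print("pred",u.round(1),"axis at nose",proj("wrist",np.array(st["eef_pos"])-[0,0,74],st).round(1))
for c in circ(im,*u,8,30,45): print(np.round(c,1),atz("wrist",c[:2],75,st).round(1))
# bright green mouth face: extents
I=im.astype(int);G=(I[...,1]-np.maximum(I[...,0],I[...,2])>30)
y0,x0=int(u[1])-50,int(u[0])-40
print("rows(first,last,left,right,bright)")
for r in range(y0,y0+75,3):
    xs=np.nonzero(G[r,x0:x0+80])[0]
    if len(xs): print(r,xs[0]+x0,xs[-1]+x0,"".join("#" if I[r,c,1]>125 and G[r,c] else "+" if G[r,c] else "." for c in range(x0,x0+80)))
E
python3 g.py
```

```text
{'eef_pos': array([ 455.2143, -254.1233,  230.7662]), 'ee_rot': array([-3.1404e+00, -6.3000e-03,  4.0000e-04]), 'contact_force': array([ 0.134 ,  0.1141, -2.8831]), 'wrist_torque': array([-0.0134, -0.0214, -0.0037]), 'width': np.float64(22.6619)}
pred [326.9 187.5] axis at nose [323.3 212. ]
[324.5 186.2  20.3] [ 456.2 -255.    75. ]
[324.9 176.5  18.6] [ 466.2 -255.4   75. ]
[324.5 186.2  10.8] [ 456.2 -255.    75. ]
rows(first,last,left,right,bright)
158 323 327 .....................................+++++......................................
161 316 334 ..............................+++++++++++++++++++...............................
164 312 338 ..........................+++++++++++++++++++++++++++...........................
167 310 339 ........................++++++++++++#######+++++++++++..........................
170 309 341 .......................++++++######################+.+++........................
173 308 341 ......................+++##############################+........................
176 307 343 .....................+#############........+#############+......................
179 306 344 ....................+##########.................+##########.....................
182 305 345 ...................+#########..+...............++.+#########....................
185 305 345 ...................#########..++++++++++++++++++++.+########....................
188 305 346 ...................########+..++++++++++++++++++++.+########+...................
191 305 345 ...................+########+.+++++++++++++++++++.+#########....................
194 306 344 ....................##########+.+++++++++++++++++##########.....................
197 308 343 ......................###########++++.......++++##########......................
200 310 340 ........................###########+++++++++++++++#####.........................
203 314 336 ............................###................++++.............................
```

```bash
python3 g.py | head -8 
```

```text
{'eef_pos': array([ 455.2921, -254.3019,  230.8423]), 'ee_rot': array([-3.1406e+00, -6.3000e-03,  2.0000e-04]), 'contact_force': array([ 0.7451,  0.5658, -1.5656]), 'wrist_torque': array([ 0.018 , -0.0087, -0.0234]), 'width': np.float64(22.4599)}
pred [326.7 187.6] axis at nose [323.2 212. ]
[325.6 186.2  20.1] [ 456.3 -256.4   75. ]
[325.6 186.2  11.9] [ 456.3 -256.4   75. ]
rows(first,last,left,right,bright)
158 324 327 ......................................++++......................................
161 316 334 ..............................+++++++++++++++++++...............................
164 312 338 ..........................+++++++++++++++++++++++++++...........................
```

Emit:
{"name": "jog_arm", "arguments": {
  "dr": [
    [0,0,0],
    [0,0,0],
    [0,0,0],
    [0,0,0],
    [0,0,0],
    [0,0,0],
    [0,0,0],
    [0,0,0]
  ],
  "slide": [
    [0,0.005,0.1],
    [0,0.005,0.2],
    [0,0.005,0.3],
    [0,0.005,0.4],
    [0,0.005,0.48],
    [0,0.005,0.5],
    [0,0.005,0.5],
    [0,0.005,0.5]
  ],
  "claw": [0.8,0.8,0.8,0.8,0.8,0.8,0.8,0.8]
}}

```text
time_s: 15.03
eef_pos: [455.2, -256.7, 156.3]
ee_rot: [3.141, 0.003, 0.001]
contact_force: [-0.6, -0.3, -1.8]
width: 22.8
gripper_force: 40.1
```

Emit:
{"name": "jog_arm", "arguments": {
  "dr": [
    [0,0,0],
    [0,0,0],
    [0,0,0],
    [0,0,0],
    [0,0,0],
    [0,0,0]
  ],
  "slide": [
    [0,0,0.02],
    [0,0,0.04],
    [0,0,0.06],
    [0,0,0.08],
    [0,0,0.08],
    [0,0,0.08]
  ],
  "claw": [0.8,0.8,0.8,0.8,0.8,0.8]
}}

```text
time_s: 15.53
eef_pos: [454.5, -256.7, 143.8]
ee_rot: [-3.141, -0.002, 0.001]
contact_force: [0.2, 0.9, -1.8]
width: 23.1
gripper_force: 40.0
```

Emit:
{"name": "jog_arm", "arguments": {
  "dr": [
    [0,0,0],
    [0,0,0],
    [0,0,0],
    [0,0,0],
    [0,0,0],
    [0,0,0],
    [0,0,0]
  ],
  "slide": [
    [0,-0.006,0.03],
    [0,-0.006,0.07],
    [0,-0.006,0.11],
    [0,-0.006,0.15],
    [0,-0.006,0.18],
    [0,-0.006,0.2],
    [0,-0.006,0.2]
  ],
  "claw": [0.8,0.8,0.8,0.8,0.8,0.8,0.8]
}}

```text
time_s: 16.12
eef_pos: [454.1, -255.9, 113.1]
ee_rot: [-3.141, -0.001, 0.002]
contact_force: [-0.3, 0.6, -1.3]
width: 22.7
gripper_force: 40.1
```

Emit:
{"name": "jog_arm", "arguments": {
  "dr": [
    [0,0,0],
    [0,0,0],
    [0,0,0],
    [0,0,0],
    [0,0,0],
    [0,0,0],
    [0,0,0],
    [0,0,0]
  ],
  "slide": [
    [0,0,0.03],
    [0,0,0.07],
    [0,0,0.11],
    [0,0,0.14],
    [0,0,0.16],
    [0,0,0.175],
    [0,0,0.175],
    [0,0,0.175]
  ],
  "claw": [0.8,0.8,0.8,0.8,0.8,0.8,0.8,0.8]
}}

```text
time_s: 16.78
eef_pos: [454.6, -256.0, 87.6]
ee_rot: [-3.142, -0.001, 0.0]
contact_force: [-0.6, -0.4, -1.8]
width: 22.7
gripper_force: 40.1
```

Emit:
{"name": "jog_arm", "arguments": {
  "dr": [
    [0,0,0],
    [0,0,0],
    [0,0,0],
    [0,0,0],
    [0,0,0]
  ],
  "slide": [
    [0,0,0.01],
    [0,0,0.02],
    [0,0,0.023],
    [0,0,0.023],
    [0,0,0.023]
  ],
  "claw": [0.8,0.8,0.8,0.8,0.8]
}}

```text
time_s: 17.2
eef_pos: [454.6, -256.0, 84.3]
ee_rot: [3.142, 0.001, -0.0]
contact_force: [-0.2, -0.4, -2.5]
width: 22.7
gripper_force: 40.1
```

Emit:
{"name": "jog_arm", "arguments": {
  "dr": [
    [0,0,0],
    [0,0,0],
    [0,0,0],
    [0,0,0]
  ],
  "slide": [
    [0,0,0.004],
    [0,0,0.007],
    [0,0,0.007],
    [0,0,0.007]
  ],
  "claw": [0.8,0.8,0.8,0.8]
}}

```text
time_s: 17.53
eef_pos: [454.7, -256.1, 83.3]
ee_rot: [3.142, 0.001, 0.0]
contact_force: [-0.2, 0.7, -1.4]
width: 22.8
gripper_force: 40.3
```

Emit:
{"name": "jog_arm", "arguments": {
  "dr": [
    [0,0,0],
    [0,0,0],
    [0,0,0],
    [0,0,0]
  ],
  "slide": [
    [0,0,0.004],
    [0,0,0.007],
    [0,0,0.007],
    [0,0,0.007]
  ],
  "claw": [0.8,0.8,0.8,0.8]
}}

```text
time_s: 17.87
eef_pos: [454.7, -256.1, 83.2]
ee_rot: [-3.141, -0.001, -0.001]
contact_force: [-0.9, 1.5, 8.0]
width: 22.6
gripper_force: 41.3
```

Flange is seated on the mouth. I release gently and rise.

Emit:
{"name": "jog_arm", "arguments": {
  "dr": [
    [0,0,0],
    [0,0,0],
    [0,0,0],
    [0,0,0],
    [0,0,0],
    [0,0,0],
    [0,0,0],
    [0,0,0]
  ],
  "slide": [
    [0,0,-0.005],
    [0,0,-0.005],
    [0,0,-0.005],
    [0,0,-0.005],
    [0,0,-0.005],
    [0,0,-0.005],
    [0,0,-0.005],
    [0,0,-0.005]
  ],
  "claw": [0.8,0.3,0.1,0,-0.2,-0.4,-0.6,-0.6]
}}

```text
time_s: 18.53
eef_pos: [454.6, -256.1, 82.9]
ee_rot: [-3.142, -0.001, 0.0]
contact_force: [-0.2, -0.2, 1.1]
width: 68.4
gripper_force: 0.0
```

Emit:
{"name": "jog_arm", "arguments": {
  "dr": [
    [0,0,0],
    [0,0,0],
    [0,0,0],
    [0,0,0],
    [0,0,0],
    [0,0,0],
    [0,0,0],
    [0,0,0]
  ],
  "slide": [
    [0,0,-0.02],
    [0,0,-0.1],
    [0,0,-0.25],
    [0,0,-0.45],
    [0,0,-0.65],
    [0,0,-0.85],
    [0,0,-0.98],
    [0,0,-0.98]
  ],
  "claw": [-0.6,-0.6,-0.6,-0.6,-0.6,-0.6,-0.6,-0.6]
}}

```text
time_s: 19.2
eef_pos: [457.2, -257.5, 234.5]
ee_rot: [3.138, 0.001, 0.013]
contact_force: [-0.1, 0.1, 0.6]
width: 68.2
gripper_force: 0.0
```

Emit:
{"name": "jog_arm", "arguments": {
  "dr": [
    [0,0,0],
    [0,0,0],
    [0,0,0],
    [0,0,0],
    [0,0,0],
    [0,0,0]
  ],
  "slide": [
    [0,0,0],
    [0,0,0],
    [0,0,0],
    [0,0,0],
    [0,0,0],
    [0,0,0]
  ],
  "claw": [-0.6,-0.6,-0.6,-0.6,-0.6,-0.6]
}}

```text
time_s: 19.7
eef_pos: [454.2, -255.9, 229.1]
ee_rot: [-3.141, -0.001, 0.003]
contact_force: [-0.0, -0.6, -0.0]
width: 68.5
gripper_force: 0.0
```

```bash
python3 - <<'E'
from h import *
st=robot.read_state();print({k:np.round(st[k],3) for k in("eef_pos","contact_force","width","time_s")})
im=np.array(robot.camera("wrist")).astype(int)
u=proj("wrist",(455,-255.5,111),st);v=proj("wrist",(455,-255.5,81),st);print(u,v)
x0,y0=int(u[0])-32,int(u[1])-40
for r in range(y0,y0+65,2):
    print(r,"".join("G" if im[r,c,1]-max(im[r,c,0],im[r,c,2])>30 else "k" if im[r,c].max()<75 else "W" if im[r,c].min()>150 else "." for c in range(x0,x0+64)))
robot.camera("scene");robot.camera("top")
for c in("scene","top"): print(c,[(round(r["p"],2),np.round(r["xy"]).tolist()) for r in robot.masks_of("pin_a",c)[:4]],proj(c,(455,-255.5,100)).round())
E
```

```text
{'eef_pos': array([ 454.24 , -255.903,  229.131]), 'contact_force': array([-0.028, -0.552, -0.047]), 'width': np.float64(68.504), 'time_s': np.float64(19.7)}
[322.91289632 195.83212237] [323.04293853 188.03010978]
155 ................................................................
157 .................................GGGk...........................
159 ..........................GGGGGGGGGGGGGGGGk.....................
161 .......................GGGGGGGGGGGGGGGGGGGGGG...................
163 ..........k..........GGGGGGGGGGGGGGGGGGGGGGGGGGk................
165 ..........k........kGGGGGGGGGGGGGGGGGGGGGGGGGGGGk...............
167 ..........k.......GGGGGGGGGGGGGGGGGGGGGGGGGGGGGGGk..............
169 .................kGGGGGGGGGGGGGGGGGGGGGGGGGGGGGkGGk.............
171 .................GGGGGGGGGGG......WWWW...GGGGGGGGGGk............
173 ................GGGGGGGGG..WWWWWWWWWWWWWWWWW.GGGGGGkk...........
175 ...............GGGGGGG..WWWWWWWWWWWWWWWWWWWWWWW.GGGGk...........
177 ...............GGGGGGWWWWWWWWWWWWWWWWWWWWWWWWWWWW.GGGk..........
179 ..............GGGGGGWWWWWWWWW.kkkkkkkkkk.WWWWWWWWWWGGG
[... 844 characters left out ...]
..........................kkkkkkkkkkkkkkkkk....................
207 ..............................kkkkkkkkkkk.......................
209 ................................................................
211 ................................................................
213 ................................................................
215 ................................................................
217 ................................................................
219 ................................................................
scene [(0.82, [463.0, 231.0]), (0.8, [446.0, 260.0]), (0.6, [266.0, 139.0])] [266. 134.]
top [(0.68, [417.0, 227.0]), (0.55, [180.0, 202.0])] [418. 227.]
```

Pin is upright and home in the green sleeve, and the gripper is clear.

```bash
python3 -c "
from cell import robot
print(robot.close_job())"
```

```text
the job is handed in; nothing more can be done
None
```

The pin from the blue sleeve was stopped by the green ring (so it is the 20 mm one), with the column giving about 3 mm, and it now hangs home in the green sleeve; the job is handed in, but I viewed 11 pictures against the limit of 10.

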